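# Put the dapping set back in its tray

## Task

The doming job is finished, so put the dapping set back into its dark wooden tray. Lay the three ball-headed punches across the tray's two pegged rails, bridging the gap, one in each space between the pegs and in order of size: the biggest ball next to the tray's open well, the smallest at the other end, all the balls on the side of the brass pull. Stand the dimpled dapping block in the well with its hollows up, and leave the two flat-faced punches and the plain bench block where they lie.

Things in the scene. Friction and masses are not known exactly. Their poses are not given: they have to be found in the camera images.
- tray: Fixed dark tray, 170 (x) x 260 (y) mm, 24 high. Origin: underside centre. Brass knob pull on the +x wall. Two rails along y at x = -32 and +32, 8 thick, flat tops at z = 30; 8 mm pegs 14 high on them at y = -28, 21, 70, 119 leave spaces centred on y = -3.5 (large), 45.5 (medium), 94.5 (small). Lay punches with origin at x = 23, ball to +x. Well: 158 x 84, centre y = -82, floor z = 6.
- punch_large: Large dapping punch, steel: ball 32 mm across on a straight square shank 14 mm thick, 135 mm long overall, 0.30 kg. Origin on the shank's axis near the balance point, 36 mm behind the ball's centre; x along the shank towards the ball. On the bench it rests on ball and tail edge: origin 13.3 mm up, shank sloping down to the tail by 4.4 degrees; flats up and sideways, so it does not roll.
- punch_medium: Medium dapping punch, steel: ball 23 mm across on a straight square shank 12 mm thick, 119 mm long overall, 0.15 kg. Origin on the shank's axis near the balance point, 36 mm behind the ball's centre; x along the shank towards the ball. On the bench it rests on ball and tail edge: origin 9.7 mm up, shank sloping down to the tail by 2.9 degrees; flats up and sideways, so it does not roll.
- punch_small: Small dapping punch, steel: ball 16 mm across on a straight square shank 9 mm thick, 106 mm long overall, 0.07 kg. Origin on the shank's axis near the balance point, 36 mm behind the ball's centre; x along the shank towards the ball. On the bench it rests on ball and tail edge: origin 6.7 mm up, shank sloping down to the tail by 2.1 degrees; flats up and sideways, so it does not roll.
- dapping_block: Dapping block: solid steel block 50 x 50 mm and 38 mm high with four round hollows of different size in its top; 0.7 kg. Origin: centre of its underside; z up; x and y square to its sides.
- flat_round: Look-alike, not part of the set: steel punch with a square shank 12 mm thick and a round FLAT-faced head 28 mm across (a 9 mm thick disc, not a ball), 115 mm long. Origin on the shank's axis 50 mm behind the flat face; x towards the head. Stays where it lies (within 30 mm).
- flat_square: Look-alike, not part of the set: steel punch with a square shank 11 mm thick and a square FLAT-faced head 24 mm wide, 11 mm thick, 112 mm long. Origin on the shank's axis 48 mm behind the flat face; x towards the head. Stays where it lies (within 30 mm).
- bench_block: Look-alike, not part of the set: plain steel bench block, 60 x 60 mm, 22 mm high, smooth flat top without hollows. Origin: centre of its underside. Stays where it lies (within 30 mm).
Things that resemble listed ones, but are neither listed nor needed, are in the scene too. What is shaped like the punch_small but green or purple is not meant.

How it is judged (in metres and radians):
At the end, for the whole second after the job is handed in: Punches level (0.1 rad) on both rails, each in its own space (15 mm; 0.4 rad), large next to the well, then medium, small; origins 4 to 40 mm to the pull side of the rails' midline. Block flat in the well, hollows up (20 mm along y, 55 along x). Look-alikes moved under 30 mm. All at rest (y of punch_large in the frame of tray between -0.0185 and 0.0115 m and x of punch_large in the frame of tray between 0.004 and 0.04 m and z of punch_large in the frame of tray between 0.033 and 0.041 m and angle between punch_large's own x axis and vertical between 1.47 and 1.67 rad and angle between the x axis of each of punch_large, punch_medium, punch_small and the x axis of tray, either way round below 0.4 rad and contact force between each of punch_large, punch_medium, punch_small and tray above 0.2 N and linear speed of each of punch_large, punch_medium, punch_small, dapping_block below 0.02 m/s and y of punch_medium in the frame of tray between 0.0305 and 0.0605 m and x of punch_medium in the frame of tray between 0.004 and 0.04 m and z of punch_medium in the frame of tray between 0.032 and 0.04 m and angle between punch_medium's own x axis and vertical between 1.47 and 1.67 rad and y of punch_small in the frame of tray between 0.0795 and 0.1095 m and x of punch_small in the frame of tray between 0.004 and 0.04 m and z of punch_small in the frame of tray between 0.0305 and 0.0385 m and angle between punch_small's own x axis and vertical between 1.47 and 1.67 rad and y of dapping_block in the frame of tray between -0.102 and -0.062 m and x of dapping_block in the frame of tray between -0.055 and 0.055 m and z of dapping_block in the frame of tray below 0.01 m and angle between dapping_block's own z axis and vertical below 0.06 rad and distance of each of flat_round, flat_square, bench_block from where it was at the start of the episode below 0.03 m); the robot touches nothing.
It fails at once if a flat-faced punch or the plain bench block is moved (distance of any of flat_round, flat_square, bench_block from where it was at the start of the episode above 0.03 m).
It also fails if it takes over 112 s, if anything falls off the work surface, if the arm or the gripper's body presses on something with over 40 N, if the wrist force passes 120 N, or if a joint passes its speed limit or range.

## Robot

A 6-joint arm with a two-finger parallel gripper is mounted at the origin on the work surface. World frame = base frame: x ahead of the robot, y to its left, z up, the work surface at z = 0. Lengths are in mm, angles in degrees, forces in N, time in s.
With the tool pointing down it reaches from about 350 to 725 mm from the base axis. Payload 4.3 kg.
Tool frame: the origin (TCP) lies between the finger pads; the fingertips stand 14 mm ahead of it and the grasp point (between the pads) lies 5 mm behind it (bot.tip_extent is the distance from the TCP to the fingertips, in mm); z points along the fingers, y is the line along which they close (so a half turn about z gives the same grasp; the last joint's range is limited). The gripper opens to 85 mm and grips with 20 to 120 N. Pads are 22 mm wide; open, the fingers measure 114 mm over their backs; the gripper's body (76 mm by 85 mm) begins 54 mm behind the grasp point. The pads swing forward as they close: fully open they stand 13 mm farther back than shut.
Start: joints at [-74.845, 21.618, 4.641, 73.018, 0, 83.68], TCP at [210.513, -535.117, 245.329] pointing down, gripper open.
Joint ranges: [-156.06, 156.06], [-48.1, 94.91], [-58.44, 69.94], [-101.28, 121.22], [-78.64, 73.56], [-180, 180]. Speed limits (degrees/s): [147.25, 147.25, 180, 180, 180, 180].

## Interface

Orientations are given as a 3x3 rotation matrix whose columns are the frame's x, y, z axes.
In Python, from rig import bot, snapshot, camera_info, job gives the robot as it stands. Calls block until the motion is done:
- bot.move_ptp(position, orientation): joint-space move of the TCP to a pose.
- bot.move_linear(position, frame=None, velocity=150, force_limit=None): straight line of the TCP; frame=None keeps the orientation; velocity is the mean speed in mm/s. With force_limit (N) it stops when the force on the tool has changed by that much, and returns True; else False.
- bot.goto_joints(angles): joint-space move.
- bot.gripper_open() and bot.close_gripper(): open the fingers fully, or close them until they stop; the grip force is fixed at half the most.
- bot.wait(seconds).
- bot.ik(position, orientation): joint angles nearest the present ones, or None.
- bot.state(): the state.
- snapshot(name): name is "scene" or "top" or "wrist"; returns the picture (400x640x3 uint8, blue, green, red); there is no depth.
- camera_info(name): a dict with "fx", "fy", "cx", "cy" (pixels), "k1" (the pictures are not rectified: a ray, as slopes to the right and down, at radius r is drawn at 1 + k1 r^2 times it, then the intrinsics apply), "T" (4x4, takes a point from camera to world coordinates). Camera axes: x right, y up, looking along -z (the intrinsics and any distortion apply to the point x, -y, -z); pixel columns grow to the right and rows downward; lengths in mm; the calibration is good to about 2 mm. A picture is of the moment at which its call begins: read the wrist's pose just before it. camera_info takes no time and is no camera call; for the wrist camera it gives the pose at the moment of the call.
A pose or a line that the arm cannot do raises bot.PlanningError and nothing moves.
- job.sign_off(): hands the job in; it is judged then, once.
The state is a dict: "time_s": time; "joint_pos": joint angles; "joint_vel": joint speeds; "tau": joint torques, N m; "eef_pos": TCP position; "tcp_rot": TCP orientation; "force": force on the tool from outside, world axes, zero at the start; "ft_torque": the same for the moment, N m; "width": opening from 0.0 (shut) to 1.0 (fully open); "grip_force": force on a finger pad.
Only numpy, scipy, OpenCV 4.12 (cv2) and the standard library are available. Lean on these libraries where they do the work, as an engineer would, in place of code of your own. Each camera call takes 0.05 s, during which the arm holds its last target. There are 200 camera calls.

## Working session

There is one attempt and no reset: what is moved stays moved. The work goes in short steps, each a Python script; the robot and the scene stay as the last script left them, time stands still between calls to the robot, and variables do not carry over. Pictures are saved under pics/ and viewed, at most 14 in all, crops included, and the job is handed in when it is done.

```bash
ls; mkdir -p pics
python3 - <<'E'
from rig import bot, snapshot, camera_info, job
import cv2
for n in ["top","scene"]:
    cv2.imwrite(f"pics/{n}0.png",snapshot(n)); print(n,camera_info(n))
E
```

```text
pics
top {'fx': 461.4960850893269, 'fy': 461.4960850893269, 'cx': 311.3757926005757, 'cy': 189.23675885671742, 'k1': -0.020147478606699257, 'T': array([[-1.09072355e-02,  9.87345068e-01, -1.58211092e-01,
         2.63264165e+02],
       [-9.99896632e-01, -9.28708385e-03,  1.09761681e-02,
         2.82808409e+01],
       [ 9.36794580e-03,  1.58314458e-01,  9.87344304e-01,
         1.42288435e+03],
       [ 0.00000000e+00,  0.00000000e+00,  0.00000000e+00,
         1.00000000e+00]])}
scene {'fx': 398.59533936480574, 'fy': 398.59533936480574, 'cx': 324.9436089802152, 'cy': 198.18290573883033, 'k1': -0.013713476377309955, 'T': array([[-4.54807996e-01, -5.01435939e-01,  7.36010656e-01,
         1.24648200e+03],
       [ 8.90560142e-01, -2.62778050e-01,  3.71282009e-01,
         4.09807374e+02],
       [ 7.23330154e-03,  8.24323781e-01,  5.66072420e-01,
         6.16341456e+02],
       [ 0.00000000e+00,  0.00000000e+00,  0.00000000e+00,
         1.00000000e+00]])}
```

View pics/top0.png

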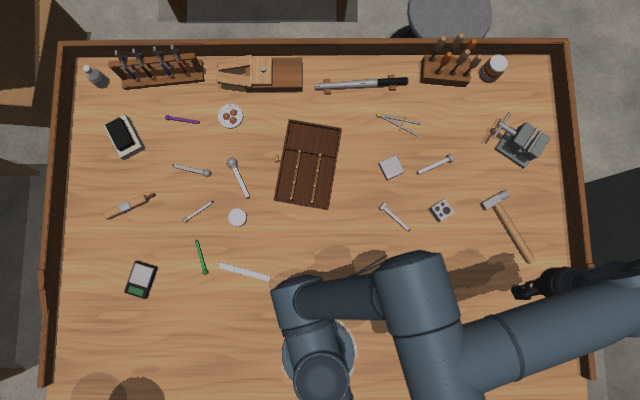

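View pics/scene0.png

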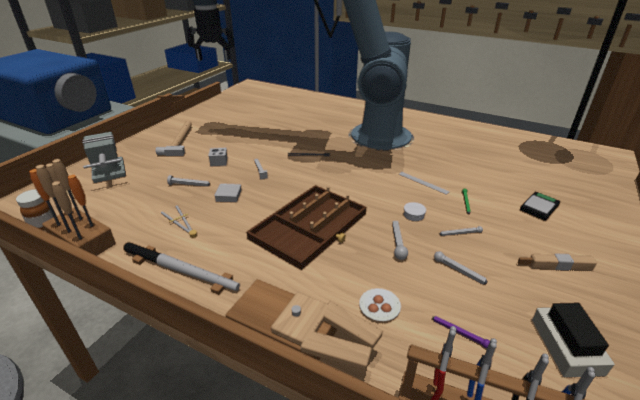

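Top view: tray around (308,165), with the pull on its left at (277,158) and the well at the top. Likely ball punches: (232,163)-(247,197), (208,173)-(173,167) and (212,204)-(184,220). The dapping block is at (442,211) and the bench block at (391,167). The flat-faced punches are at (435,163) and (395,217).

```bash
cat > h.py <<'E'
from rig import bot, snapshot, camera_info, job
import cv2, numpy as np
def ray(ci,px):
    K=np.array([[ci["fx"],0,ci["cx"]],[0,ci["fy"],ci["cy"]],[0,0,1]])
    u=cv2.undistortPoints(np.array(px,float).reshape(-1,1,2),K,np.array([ci["k1"],0,0,0.]))[:,0]
    d=np.c_[u[:,0],-u[:,1],-np.ones(len(u))]@ci["T"][:3,:3].T
    return ci["T"][:3,3],d
def plane(ci,px,z):
    o,d=ray(ci,px); return o+d*((z-o[2])/d[:,2])[:,None]
def project(ci,P):
    p=(np.atleast_2d(P)-ci["T"][:3,3])@ci["T"][:3,:3]; u=p[:,:2]*[1,-1]/-p[:,2:]
    u=u*(1+ci["k1"]*(u**2).sum(1,keepdims=True)); return u*[ci["fx"],ci["fy"]]+[ci["cx"],ci["cy"]]
def R(yaw):  # tool down, tool y (closing line) at yaw+90 deg in world
    c,s=np.cos(np.radians(yaw)),np.sin(np.radians(yaw))
    # x=(c,s,0), z=down, y=z cross x
    return np.array([[c,s,0],[s,-c,0],[0,0,-1.]])
E
python3 - <<'E'
from h import *
ci=camera_info("top")
P=dict(A1=(232,163),A2=(247,197),B1=(208,173),B2=(173,167),C1=(212,204),C2=(184,220),block=(442,211),bench=(391,167),tray=(308,165),pull=(277,158))
for k,v in P.items(): print(k,plane(ci,[v],10)[0].round())
print(bot.state()["tcp_rot"].round(2), camera_info("wrist"))
for yaw in (-180,-90,0,90):
  for p in [(500,220,330),(500,50,330),(400,-300,330)]:
    print(yaw,p,bot.ik(p,R(yaw)))
E
```

```text
A1 [575. 260.  10.]
A2 [467. 212.  10.]
B1 [544. 334.  10.]
B2 [564. 444.  10.]
C1 [446. 319.  10.]
C2 [398. 404.  10.]
block [ 418. -390.   10.]
bench [ 558. -238.   10.]
tray [567.  22.  10.]
pull [590. 119.  10.]
[[ 0.93  0.37 -0.  ]
 [ 0.37 -0.93  0.  ]
 [ 0.   -0.   -1.  ]] {'fx': 342.0923424989887, 'fy': 342.0923424989887, 'cx': 325.46810360952963, 'cy': 192.93521580382918, 'k1': 0.009059141844572393, 'T': array([[ 3.65901541e-01,  8.93350800e-01,  2.60845569e-01,
         2.74089205e+02],
       [-9.30652428e-01,  3.51673472e-01,  1.01053588e-01,
        -5.07366249e+02],
       [-1.45616299e-03, -2.79732226e-01,  9.60076956e-01,
         3.73061872e+02],
       [ 0.00000000e+00,  0.00000000e+00,  0.00000000e+00,
         1.00000000e+00]])}
-180 (500, 220, 330) [17.09517423 17.95872324 11.84679106 83.88806783  0.         17.09517423]
-180 (500, 50, 330) [-1.52628102 12.59998257  4.684023   82.08404043  0.         -1.52628102]
-180 (400, -300, 330) [-44.1430608   12.30041011   4.30199519  82.00158508   0.
 -44.1430608 ]
-90 (500, 220, 330) [ 17.09517423  17.95872324  11.84679106  83.88806783   0.
 -72.90482577]
-90 (500, 50, 330) [ -1.52628102  12.59998257   4.684023    82.08404043   0.
 -91.52628102]
-90 (400, -300, 330) [ -44.1430608    12.30041011    4.30199519   82.00158508    0.
 -134.1430608 ]
0 (500, 220, 330) [  17.09517423   17.95872324   11.84679106   83.88806783    0.
 -162.90482577]
0 (500, 50, 330) [ -1.52628102  12.59998257   4.684023    82.08404043   0.
 178.47371898]
0 (400, -300, 330) [-44.1430608   12.30041011   4.30199519  82.00158508   0.
 135.8569392 ]
90 (500, 220, 330) [ 17.09517423  17.95872324  11.84679106  83.88806783   0.
 107.09517423]
90 (500, 50, 330) [-1.52628102 12.59998257  4.684023   82.08404043  0.         88.47371898]
90 (400, -300, 330) [-44.1430608   12.30041011   4.30199519  82.00158508   0.
  45.8569392 ]
```

```bash
cat > look.py <<'E'
from h import *
import pickle
out={}
for n,p in dict(block=(420,-370,180),tray=(520,25,230),punch=(460,320,200)).items():
    bot.move_ptp(p,R(180)); bot.wait(0.2)
    ci=camera_info("wrist"); im=snapshot("wrist"); cv2.imwrite(f"pics/w_{n}.png",im); out[n]=ci; print(n,bot.state()["time_s"])
pickle.dump(out,open("ci.pkl","wb"))
E
python3 look.py
```

```text
block 2.325
tray 4.0917
punch 5.5
```

View pics/w_block.png

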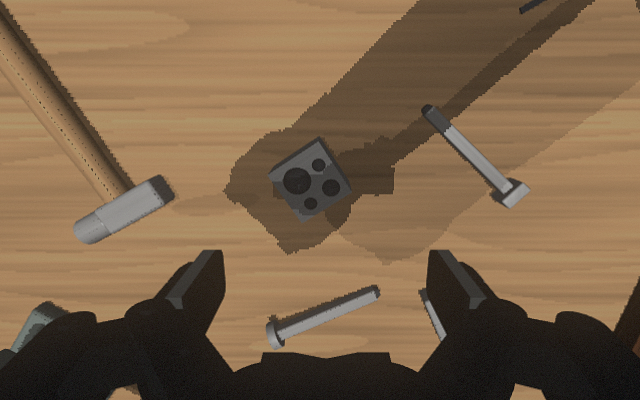

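View pics/w_tray.png

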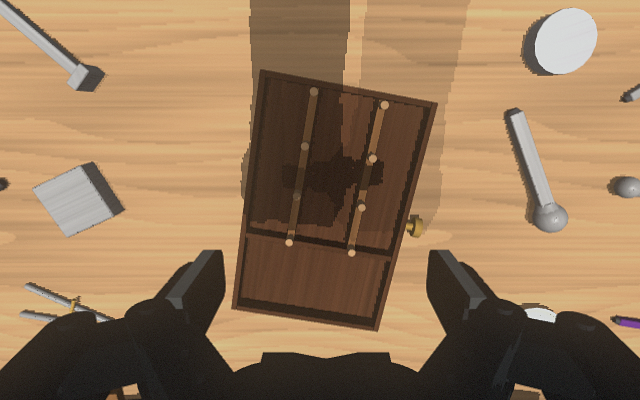

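View pics/w_punch.png

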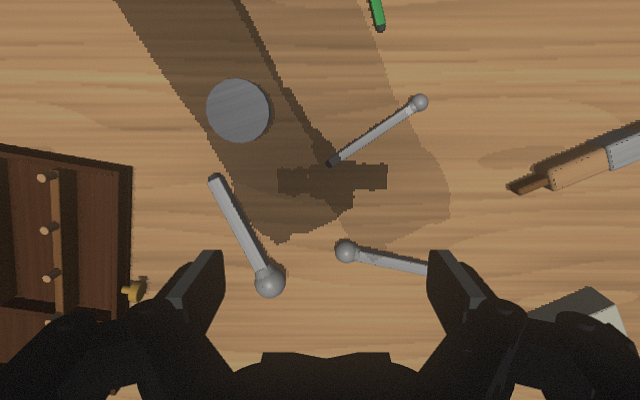

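Tray view: the peg tops are at (314,92), (305,147), (297,196), (289,243) and (385,104), (373,158), (362,208), (352,253), with the pull at (416,227). Punch view: the large ball is at (269,282), medium at (346,251, tail hidden by a finger), small at (420,102). Block view: the block's top face runs (269,176), (320,137), (352,188), (304,221). I'll measure these precisely with masks.

```bash
cat > meas.py <<'E'
from h import *
import pickle, json
C=pickle.load(open("ci.pkl","rb")); im={n:cv2.imread(f"pics/w_{n}.png") for n in C}
res={}
# tray from peg tops
hsv=cv2.cvtColor(im["tray"],cv2.COLOR_BGR2HSV); g=im["tray"].astype(float).sum(2)
hint=[(314,92),(305,147),(297,196),(289,243),(385,104),(373,158),(362,208),(352,253)]
px=[]
for u,v in hint:
    w=g[v-7:v+8,u-7:u+8]; m=(w>0.75*w.max()); n,l,st,ce=cv2.connectedComponentsWithStats(m.astype(np.uint8)); 
    i=1+np.argmax(st[1:,4]); px.append((u-7+ce[i][0],v-7+ce[i][1]))
W=plane(C["tray"],px,44)[:,:2]
ys=[119,70,21,-28]; L=np.array([(-32,y) for y in ys]+[(32,y) for y in ys],float)
wc,lc=W.mean(0),L.mean(0); H=(L-lc).T@(W-wc); U,S,Vt=np.linalg.svd(H); Rt=Vt.T@U.T
t=wc-Rt@lc; print("peg px",np.round(px,1).tolist(),"det",np.linalg.det(Rt),"resid",np.abs((L@Rt.T+t)-W).max(0)); 
yaw=np.degrees(np.arctan2(Rt[1,0],Rt[0,0])); print("tray",t.round(1),yaw.round(2)); res["tray"]=[*t,yaw]
# block corners, top z=38
c=plane(C["block"],[(269,176),(320,137),(352,188),(304,221)],38)[:,:2]
e=np.roll(c,-1,0)-c; print("block",c.mean(0).round(1),np.linalg.norm(e,axis=1).round(1),np.degrees(np.arctan2(e[:,1],e[:,0])).round(1))
a=np.degrees(np.angle(np.mean(np.exp(4j*np.arctan2(e[:,1],e[:,0])))))/4; res["block"]=[*c.mean(0),a]
# punches
hsv=cv2.cvtColor(im["punch"],cv2.COLOR_BGR2HSV); M=((hsv[...,1]<60)&(hsv[...,2]>75)).astype(np.uint8)
n,l,st,ce=cv2.connectedComponentsWithStats(M); ci=C["punch"]
for k,(u,v),r,h,z in [("large",(269,282),16,7,12),("medium",(346,251),11.5,6,9),("small",(420,102),8,4.5,6)]:
    m=(l==l[v,u]).astype(np.uint8); D=cv2.distanceTransform(m,cv2.DIST_L2,5); _,R0,_,_=cv2.minMaxLoc(D)
    yy,xx=np.nonzero(D>R0-1.2); b=np.array([xx.mean(),yy.mean()])
    B=plane(ci,[b],r)[0]; yy,xx=np.nonzero(m); p=np.c_[xx,yy].astype(float); p=p[np.linalg.norm(p-b,axis=1)>1.5*R0]
    P=plane(ci,p,z)[:,:2]; d=np.linalg.norm(P-B[:2],axis=1); vx,vy,x0,y0=cv2.fitLine(P.astype(np.float32),cv2.DIST_HUBER,0,.01,.01).ravel()
    s=np.sign(np.dot([vx,vy],B[:2]-[x0,y0])); ax=s*np.array([vx,vy]); off=np.cross(ax,B[:2]-[x0,y0])
    O=B[:2]-36*ax; print(k,"ball px",b.round(1),"R mm",round(R0*(ci["T"][2,3]-r)/ci["fx"],1),"B",B.round(1),"yaw",np.degrees(np.arctan2(ax[1],ax[0])).round(1),"len",(d.max()+r).round(1),"lineoff",off.round(1),"O",O.round(1))
    res[k]=[*O,np.degrees(np.arctan2(ax[1],ax[0]))]
json.dump({k:[float(x) for x in v] for k,v in res.items()},open("res.json","w"))
print(bot.tip_extent)
E
python3 meas.py
```

```text
peg px [[313.4, 91.3], [304.4, 145.9], [297.7, 198.3], [288.7, 242.2], [384.4, 104.6], [372.3, 158.3], [361.3, 207.3], [351.1, 252.6]] det 0.9999999999999997 resid [1.85149252 1.22836385]
tray [567.9  25.1] 79.76
block [ 415.3 -380.7] [52.2 49.1 49.3 47.9] [ 127.1   32.   -54.1 -144.6]
large ball px [268.9 283. ] R mm 12.8 B [575.  261.5  16. ] yaw 23.0 len 136.2 lineoff 2.7 O [541.9 247.5]
medium ball px [345.9 252.1] R mm 9.4 B [542.5 340.7  11.5] yaw -103.3 len 100.2 lineoff -2.1 O [550.7 375.8]
small ball px [419.1 102.1] R mm 7.9 B [395.3 405.1   8. ] yaw 124.6 len 96.0 lineoff 0.8 O [415.8 375.5]
14.0meas.py:29: DeprecationWarning: Arrays of 2-dimensional vectors are deprecated. Use arrays of 3-dimensional vectors instead. (deprecated in NumPy 2.0)
  s=np.sign(np.dot([vx,vy],B[:2]-[x0,y0])); ax=s*np.array([vx,vy]); off=np.cross(ax,B[:2]-[x0,y0])
```

Sizes and heights match the given dimensions, so I'll place the small punch first, gripping 20 mm behind its origin so the fingers go between the rails.

```bash
cat > pp.py <<'E'
from h import *
import json
Q=json.load(open("res.json")); T=Q["tray"]
def tw(x,y):
    a=np.radians(T[2]); return np.array([T[0]+x*np.cos(a)-y*np.sin(a),T[1]+x*np.sin(a)+y*np.cos(a)])
def frame(yaw,slope,s):
    a,p=np.radians(yaw),np.radians(slope)
    x=s*np.array([np.cos(a)*np.cos(p),np.sin(a)*np.cos(p),np.sin(p)])
    z=np.array([0,0,-1.]); z-=x*(z@x); z/=np.linalg.norm(z); return np.c_[x,np.cross(z,x),z]
SP=dict(large=(13.3,4.4,7,-7.),medium=(9.7,2.9,6,45.5),small=(6.7,2.1,4.5,98.))
def punch(k,s,d=3,back=20):
    oz,slope,half,ty=SP[k]; x,y,yaw=Q[k]; F=frame(yaw,slope,s); ax=s*F[:,0]
    g=np.array([x,y,oz])-back*ax-(14-d)*F[:,2]
    bot.gripper_open(); bot.move_ptp(g-90*F[:,2],F); bot.move_linear(g,velocity=120); bot.close_gripper()
    st=bot.state(); print(k,"grip",st["width"],st["grip_force"])
    bot.move_linear(g+[0,0,110],velocity=200); print("lifted",bot.state()["width"],bot.state()["grip_force"])
    F=frame(T[2],0,s); p=np.r_[tw(23-back,ty),30+half+14-d]
    bot.move_ptp(p+[0,0,90],F); bot.move_linear(p+[0,0,20],velocity=150); print("touch",bot.move_linear(p+[0,0,1.5],velocity=30,force_limit=6))
    bot.gripper_open(); bot.move_linear(p+[0,0,110],velocity=200); print("t",bot.state()["time_s"])
E
python3 - <<'E'
from pp import *
punch("small",1)
bot.move_ptp((500,200,230),R(180)); bot.wait(.2)
import pickle; ci=camera_info("wrist"); pickle.dump(ci,open("ci2.pkl","wb")); cv2.imwrite("pics/w2.png",snapshot("wrist"))
E
```

```text
small grip 0.07731910592898908 60.06807088851929
lifted 0.07688832052894568 59.68589007854462
touch False
t 13.0083
```

View pics/w2.png

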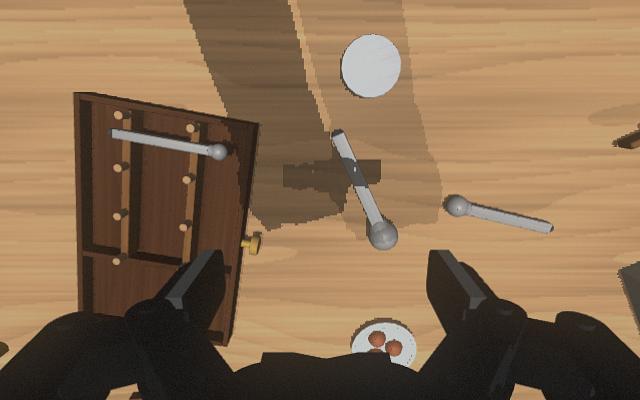

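The small punch lies across both rails in the end space, ball at (219,152) on the pull side. The medium is now fully visible, ball (457,205) to tail (551,229), and the large runs (383,236) to (338,133). I'll re-measure both and place them.

```bash
python3 - <<'E'
from h import *
import pickle,json
ci=pickle.load(open("ci2.pkl","rb")); Q=json.load(open("res.json"))
for k,b,t,r,h in [("large",(383,236),(338,133),16,10),("medium",(457,205),(551,229),11.5,8)]:
    B=plane(ci,[b],r)[0][:2]; Tl=plane(ci,[t],h)[0][:2]; ax=(B-Tl); n=np.linalg.norm(ax); ax/=n; O=B-36*ax
    yaw=float(np.degrees(np.arctan2(ax[1],ax[0]))); print(k,"len",round(n+r,1),O.round(1),yaw,"was",np.round(Q[k],1)); Q[k]=[*map(float,O),yaw]
json.dump(Q,open("res.json","w"))
E
python3 - <<'E'
from pp import *
punch("medium",1)
punch("large",-1)
bot.move_ptp((500,60,230),R(180)); bot.wait(.2)
cv2.imwrite("pics/w3.png",snapshot("wrist"))
E
```

```text
large len 136.3 [541.6 248. ] 24.244877432380072 was [541.9 247.5  23. ]
medium len 122.2 [550.1 375.4] -105.12072686187177 was [ 550.7  375.8 -103.3]
medium grip 0.117136247529061 59.77494112215936
lifted 0.1170209216152661 59.34335424564779
touch False
t 22.9167
large grip 0.14128271361381795 60.43990242294967
lifted 0.14104034343311797 59.459896087646484
touch False
t 30.9833
```

View pics/w3.png

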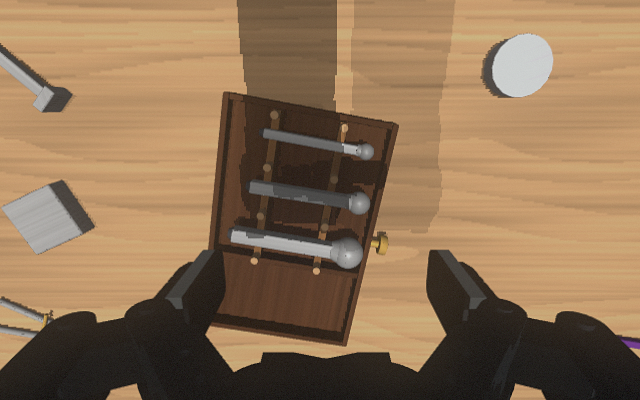

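All three punches sit right: large next to the well (ball 347,252), then medium (358,203), then small (366,152). Next is the block.

Run:
```python
from pp import *
x,y,a=Q["block"]; yaw=a+90*round((125-a)/90); print(yaw)
bot.gripper_open(); g=np.array([x,y,26.]); bot.move_ptp(g+[0,0,120],R(yaw)); bot.move_linear(g,velocity=120); bot.close_gripper()
st=bot.state(); print(st["width"]*85,st["grip_force"])
bot.move_linear(g+[0,0,150],velocity=200); print(bot.state()["width"]*85,bot.state()["force"])
p=np.r_[tw(0,-84),32.5]
bot.move_ptp(p+[0,0,130],R(T[2]+90)); bot.move_linear(p+[0,0,20],velocity=150); print("touch",bot.move_linear(p,velocity=25,force_limit=8),bot.state()["eef_pos"])
bot.gripper_open(); bot.move_linear(p+[0,0,150],velocity=200)
bot.move_ptp((480,40,280),R(180)); bot.wait(.2); print(bot.state()["time_s"])
cv2.imwrite("pics/w4.png",snapshot("wrist"));cv2.imwrite("pics/s4.png",snapshot("scene")[150:300,200:420].repeat(3,0).repeat(3,1))
```

```text
125.10009933350241
48.477678361764376 64.59240317344666
48.580257991813454 [-0.02027812  0.49453158 -6.71387953]
touch True [649.91431204  10.24008931  33.06976961]
42.5667
```

View pics/w4.png

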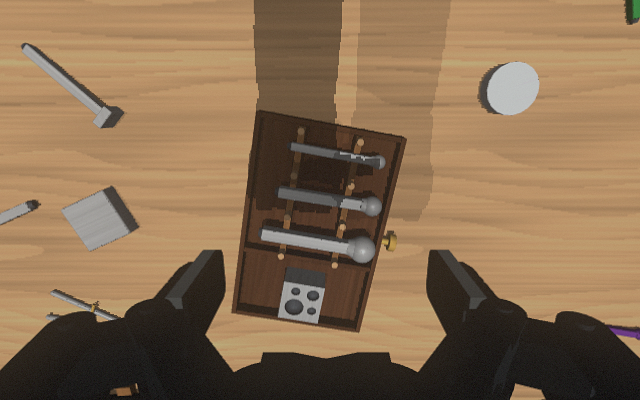

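View pics/s4.png

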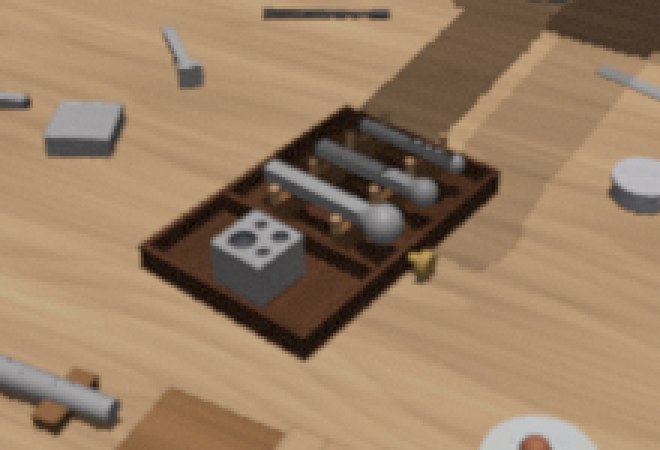

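The block stands flat in the well with its hollows up (302,297). The three punches are in order on the rails, and the look-alikes haven't moved.

```bash
python3 -c "
from rig import job
print(job.sign_off())"
```

```text
the job is handed in; nothing more can be done
None
```

The job is handed in: by the final pictures, the three punches lie across the rails in order of size with balls to the pull, the dapping block stands in the well with its hollows up, and the look-alikes were left alone. The robot's clock read about 43 s of the allowed 112 s, and the sign-off gave no verdict.

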